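Clear the labelling jig and cam-clamp a box in it

ROBOT

A 6-joint arm with a two-finger parallel gripper is mounted at the origin on a cart in front of the work surface, level with it; the furniture and walls round the work are solid. World frame = base frame: x ahead of the robot, y to its left, z up, the work surface at z = 0. Lengths are in m, angles in rad, forces in N, time in s.
With the tool pointing down it reaches from about 0.35 to 0.975 m from the base axis. Payload 17.4 kg.
Tool frame: the origin (TCP) lies at the very end of the fingers, on their centre line; the grasp point (between the pads) lies 19 mm behind it; z points along the fingers, y is the line along which they close (so a half turn about z gives the same grasp; the last joint's range is limited). The gripper opens to 85 mm and grips with 20 to 120 N. Pads are 22 mm wide; open, the fingers measure 114 mm over their backs; the gripper's body (76 mm by 85 mm) begins 54 mm behind the grasp point. The pads swing forward as they close: fully open they stand 13 mm farther back than shut.
Start: joints at [1.098, 0.116, 1.442, -0, 1.584, -0.038], TCP at [0.284, 0.612, 0.231] pointing down, gripper open.
Joint ranges: [-2.83, 2.83], [-0.83, 2.19], [0.07, 2.5], [-1.14, 4.28], [0.01, 3], [-2.97, 2.97]. Speed limits (rad/s): [1.89, 1.89, 2.22, 3.14, 3.14, 3.14].

INTERFACE

Orientations are given as a rotation vector (axis times angle).
In Python, from workcell import bot, viewer gives the robot as it stands. Calls block until the motion is done:
- bot.reach(position, orientation): joint-space move of the TCP to a pose.
- bot.servo_line(position, speed=0.15, ori=None, threshold=None): straight line of the TCP; ori=None keeps the orientation; speed is the mean speed in m/s. With threshold (N) it stops when the force on the tool has changed by that much, and returns True; else False.
- bot.set_joints(angles): joint-space move.
- bot.set_gripper(opening): finger opening in m; the grip force is fixed at half the most; returns when the fingers have stopped.
- bot.hold(seconds).
- bot.inverse_kinematics(position, orientation): joint angles nearest the present ones, or None.
- bot.read_state(): the state.
- viewer.capture(name): name is "side" or "top"; returns (picture, depth): 480x640x3 uint8, red, green, blue; 480x640 float32, m along the optical axis (not along the pixel's ray), 0 where there is no reading.
- viewer.camera_params(name): a dict with "intrinsics" (3x3 intrinsics, pixels), "R" (3x3) and "t" (3): a world point X has camera coordinates R X + t. Camera axes: x right, y down, z forward; pixel columns grow to the right and rows downward; lengths in m; the calibration is good to about 2 mm. A picture is of the moment at which its call begins. camera_params takes no time and is no camera call.
A pose or a line that the arm cannot do raises bot.PlanningError and nothing moves.
- bot.close_job(): hands the job in; it is judged then, once.
The state is a dict: "clock": time; "joint_positions": joint angles; "dq": joint speeds; "joint_efforts": joint torques, N m; "ee_pos": TCP position; "eef_rot": TCP orientation; "contact_force": force on the tool from outside, world axes, zero at the start; "torque": the same for the moment, N m; "grip_width": finger opening in m; "grasp_force": force on a finger pad.
Only numpy, scipy, OpenCV 4.12 (cv2) and the standard library are available. Lean on these libraries where they do the work, as an engineer would, in place of code of your own. Each camera call takes 0.05 s, during which the arm holds its last target. There are 200 camera calls.

TASK

Get the small box clamped in the labelling jig. First slide the leftover stop out along its T-slot, lift it clear at the slot's open end and stand it upright on the bare table, off the jig; then slide the box along the long fence until its end meets the end stop, and only then swing the cam lever round until it snaps past centre and stays shut, gripping the box square against the fence. Leave everything else on the table where it stands.

Things in the scene. Friction and masses are not known exactly. Their poses are not given: they have to be found in the camera images.
- jig: The labelling jig, fixed to the table: an aluminium plate, deck 18 mm above the table. Origin at table height, on the line of the open jaw's face. In its own axes (mm; used below too) the plate spans x -75..65, y -155..72. The jaw, on the -x side, clamps towards +x against the fence; the box is home at centre x = 27, y = 2, its underside on the deck.
- fence (a point): Middle of the top of the long fence, a steel bar along the jig's y: jig x 47..62, y -150..57, top 40 mm above the table.
- end_stop (a point): Middle of the top of the end stop, a steel block at the fence's +y end: jig x 29..47, y 45..57, top 40 mm above the table. The box's +y end must meet its -y face (y = 45).
- slot_end (a point): Open end of the T-slot at deck height, at the plate's +y edge (jig x 13, y 72). The slot runs along the jig's y, centred on x = 13, between jaw and fence, from y = -40 (closed) to y = 72 (open). Mouth 14 mm wide, lips 12 to 18 mm above the table; cavity 30 mm wide, 4 to 12 mm above it.
- stop_dog: Leftover stop, loose, steel on a white plastic foot, about 160 g, 90 mm tall, foot held under the slot's lips, in the box's way. Origin at its underside's centre (4 mm above the table in the slot), z up, axes as the jig's. Foot 26 (x) x 40 (y), 6 thick; neck 10 wide; body 22 x 22 from 15 to 44 up; ribbed grip 18 (x) x 22 (y) from 44 to 90 up. Free of the slot once its origin passes jig y = 92. Stands on its foot.
- carton_small: The small printed box to clamp, 40 (x) x 86 (y) x 54 (z) mm, about 150 g, loose on the jig's deck near the plate's -y end, a little off the fence and slightly turned (up to 0.2 rad). Origin at the centre of its underside, y along its length. It slides under a light push (a few N).
- cam_lever (a joint): Angle of the cam lever (rad): 0 open, 2.3 shut; it turns clockwise seen from above. At 0 the arm points to 230 degrees (counter-clockwise from the jig's +x), at 2.3 to 98 degrees. A spring pushes it back towards 0 up to dead centre (1.85); beyond that it snaps on to 2.3 by itself and stays. It takes under 10 N at the knob. The jaw advances 12 mm at 2.3.
- lever_pivot (a point): Top of the lever's upright pivot, 42 mm above the table, at jig x -45, y 2.
- lever_knob (a point): In the black knob at the lever's end, 75 mm from the pivot axis, 60 mm above the table. Knob 22 mm across, 46 to 71 mm above the table; the arm below is a bar 14 mm wide, 30 to 42 mm above the table, from the pivot out to 78 mm. Below its sweep are only the 18 mm deck and the table.
- jaw: The sprung steel jaw plate: 61 mm long (jig y -28..32), top 39 mm above the table, face at jig x = 0 when open. Origin has the jig's axes, at the jig's origin when open, and moves along the jig's x. Behind it are guides out to jig x -32, y -34..38, top 36 mm.
- weight_2: Bystander: metal check weight with a knob, 47 mm across, 60 mm tall; origin under its centre.
- label_roll_0: Bystander: white roll of labels lying flat, 70 mm across, 40 mm tall; origin under its centre.
- label_roll_1: Bystander: white roll of labels lying flat, 68 mm across, 34 mm tall; origin under its centre.
- ink_bottle: Bystander: amber dropper bottle with a black cap, 34 mm across, 102 mm tall; origin under its centre.
- probe_jar: Bystander: jar with black lid and green label, 40 mm across, 105 mm tall; origin under its centre.
- tape_mask: Bystander: flat roll of tan masking tape, 103 mm across, 25 mm tall; origin under its centre. Fixed things: cheeses 140 mm tall beyond world x = 0.72, a carton 187 mm tall beyond x = 0.68 and y = 0.35; others lie beyond y = -0.40 or y = 0.38. Elsewhere round the jig is bare table.

How it is judged:
By the outcome, as a careful person would: the job done as asked, in the order asked, and still so for the second after the job is handed in, with the robot touching nothing.
It also fails if it takes over 58 s, if anything falls off the work surface, if the arm or the gripper's body presses on something with over 40 N, if the wrist force passes 120 N, or if a joint passes its speed limit or range.

## Working session

There is one attempt and no reset: what is moved stays moved. The work goes in short steps, each a Python script; the robot and the scene stay as the last script left them, time stands still between calls to the robot, and variables do not carry over. Pictures are saved under pics/ and viewed, at most 10 in all, crops included, and the job is handed in when it is done.

```bash
mkdir -p pics; ls; python3 - <<'E'
from workcell import bot, viewer
import cv2, numpy as np
for n in ("top","side"):
    im,d=viewer.capture(n); cv2.imwrite(f"pics/{n}0.png",im[:,:,::-1]); np.savez(f"pics/{n}0.npz",im=im,d=d)
    p=viewer.camera_params(n); print(n,p["intrinsics"].tolist(),p["R"].round(3).tolist(),p["t"].round(3).tolist(),(d>0).mean())
s=bot.read_state(); print(s["ee_pos"],s["eef_rot"],s["clock"])
E
```

```text
pics
top [[504.6546436301023, 0.0, 318.87417942655225], [0.0, 504.6546436301023, 239.92069235673208], [0.0, 0.0, 1.0]] [[0.029, -0.999, 0.035], [-0.993, -0.033, -0.116], [0.117, -0.031, -0.993]] [-0.043, 0.542, 0.841] 0.9960677083333334
side [[450.15169091163204, 0.0, 317.91576854327], [0.0, 450.15169091163204, 245.58286700660346], [0.0, 0.0, 1.0]] [[0.94, -0.34, 0.014], [-0.189, -0.556, -0.81], [0.283, 0.759, -0.587]] [-0.525, 0.131, 0.833] 0.9959830729166667
[0.28425229 0.61202599 0.23061841] [-6.77626243e-01 -3.06734143e+00  1.63823390e-03] 0.1
```

View pics/top0.png

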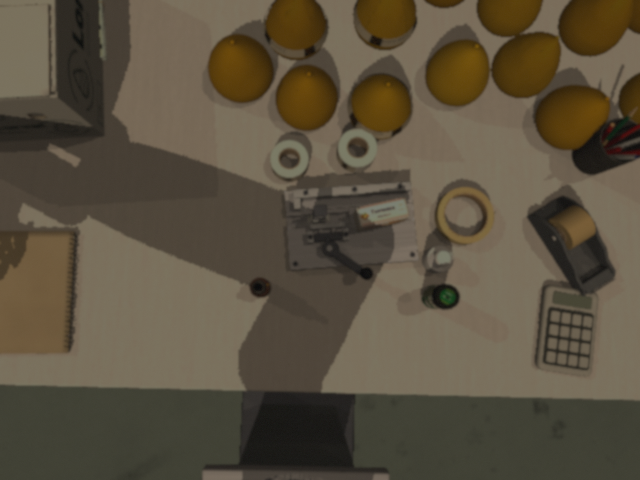

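View pics/side0.png

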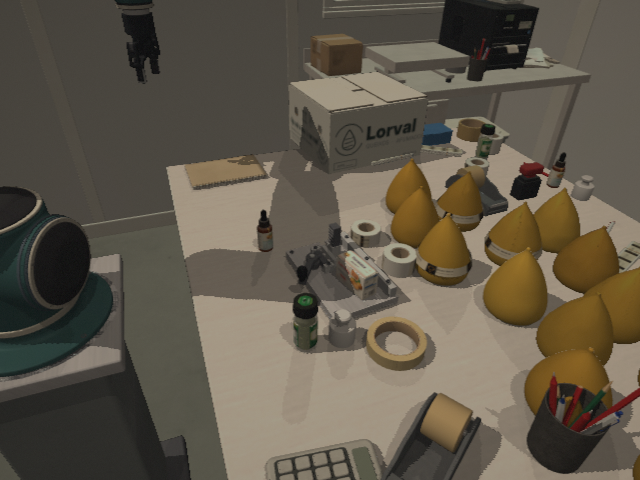

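The top view shows the jig at px (287..417, 175..270), with its +x up and +y left. The box is at (384,213), the dog at about (322,217), the knob at (366,273) and the ink bottle at (260,288). Next I'll zoom in.

```bash
python3 - <<'E'
import cv2, numpy as np
def enh(f,x0,y0,x1,y1,s):
    im=cv2.imread(f)[y0:y1,x0:x1]; im=cv2.resize(im,None,fx=s,fy=s,interpolation=cv2.INTER_CUBIC)
    return np.clip(255*(im/255.)**0.6*1.15,0,255).astype(np.uint8)
cv2.imwrite("pics/topc.png",enh("pics/top0.png",275,165,435,285,5))
cv2.imwrite("pics/sidec.png",enh("pics/side0.png",275,210,415,315,5))
E
```

```text
(no output)
```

View pics/topc.png

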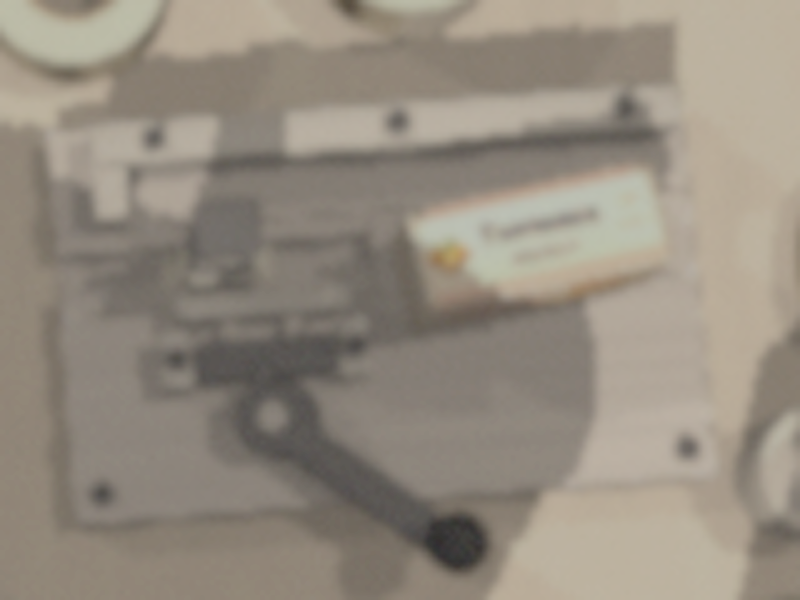

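View pics/sidec.png

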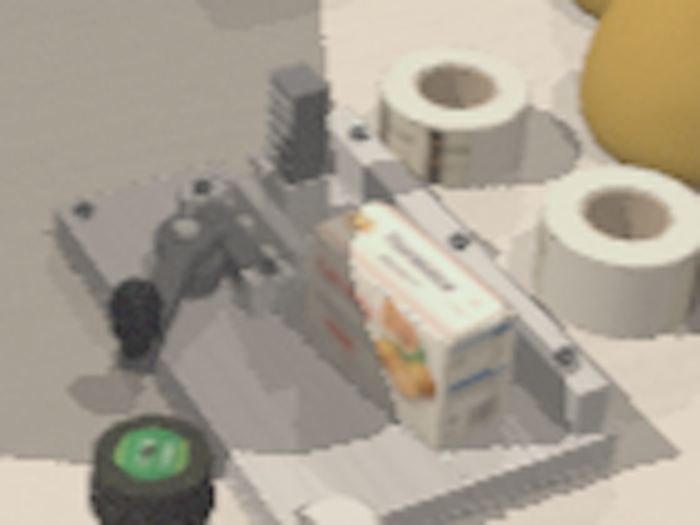

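The crops show pivot top (273,415), knob (457,543), plate corners (62,527) and (715,475), fence-top ends (48,130) and (678,88), end-stop corner (128,222), and dog grip top around (228,228), all in crop pixels. I'll register the jig from these and get the dog and box tops from depth.

```bash
cat > h.py <<'E'
import numpy as np, cv2
from workcell import bot, viewer
from scipy.spatial.transform import Rotation as Ro
def ray(n,uv,z):
    p=viewer.camera_params(n); K,R,t=p["intrinsics"],p["R"],p["t"]
    c=-R.T@t; d=R.T@np.linalg.inv(K)@np.array([uv[0],uv[1],1.]); return (c+d*(z-c[2])/d[2])[:2]
def cloud(n,d):
    p=viewer.camera_params(n); K,R,t=p["intrinsics"],p["R"],p["t"]
    v,u=np.indices(d.shape); q=np.stack([(u-K[0,2])/K[0,0]*d,(v-K[1,2])/K[1,1]*d,d],-1)
    return (q-t)@R
def rigid(A,B):
    a,b=A.mean(0),B.mean(0); H=(A-a).T@(B-b); th=np.arctan2(H[0,1]-H[1,0],H[0,0]+H[1,1])
    M=np.array([[np.cos(th),-np.sin(th)],[np.sin(th),np.cos(th)]]); return th,b-M@a,M
E
python3 - <<'E'
from h import *
pts=[((273,415),(-45,2),42),((457,543),(-93.2,-55.5),71),((62,527),(-75,72),18),((715,475),(-75,-155),18),((48,130),(62,57),40),((678,88),(62,-150),40),((128,222),(29,45),40)]
A=np.array([p[1] for p in pts])/1e3
B=np.array([ray("top",(p[0][0]/5+275-.4,p[0][1]/5+165-.4),p[2]/1e3) for p in pts])
th,t,M=rigid(A,B); print("jig",th,t); print(((B-t)@M-A).round(4).tolist())
np.savez("jig.npz",th=th,t=t,M=M)
for n in("top","side"):
    d=np.load(f"pics/{n}0.npz")["d"]; P=cloud(n,d); P=P[d>0]
    J=np.c_[((P[:,:2]-t)@M)*1e3,P[:,2]*1e3]
    def sel(a,b,c,e,z0,z1): return J[(J[:,0]>a)&(J[:,0]<b)&(J[:,1]>c)&(J[:,1]<e)&(J[:,2]>z0)&(J[:,2]<z1)]
    deck=sel(-60,-40,-140,-90,0,40); print(n,"deck z",np.median(deck[:,2]), "table",np.median(sel(-150,-110,-100,100,-20,20)[:,2]))
    bt=sel(-20,70,-160,0,66,80); r=cv2.minAreaRect(bt[:,:2].astype(np.float32)); print("box",len(bt),r,np.median(bt,0),bt.mean(0))
    dg=sel(-20,50,-40,70,87,102); print("dog",len(dg),dg.mean(0),dg.min(0),dg.max(0))
    f=sel(20,75,-170,80,36,44); print("fence",f.min(0),f.max(0),np.percentile(f[f[:,1]<-10],[2,98],0))
    for lo,hi in((-140,-100),(-40,0)):
        g=f[(f[:,1]>lo)&(f[:,1]<hi)]; print(lo,np.median(g[:,0]))
    k=sel(-110,-75,-75,-35,62,76); print("knob",k.mean(0))
E
```

```text
jig 0.11856962500977695 [ 0.57150808 -0.03713562]
[[0.0019, -0.0035], [-0.0001, -0.0007], [0.0014, 0.002], [-0.0003, -0.0016], [0.0005, 0.0101], [-0.0025, -0.0035], [-0.001, -0.0028]]
top deck z 18.676147715989714 table 0.5363846007494183
box 1084 ((6.552857398986816, -93.66696166992188), (36.36009216308594, 85.77082824707031), 8.138885498046875) [  6.07072314 -93.55158127  74.17510069] [  6.17130912 -93.05760374  74.06613564]
dog 158 [14.03309062 12.15982158 94.23576943] [ 5.18776778  0.83323876 87.03883095] [23.79016814 22.87900791 98.05637505]
fence [  31.24980399 -153.27300163   36.0644196 ] [64.31212788 53.85352399 43.96761457] [[  47.82568797 -150.72707351   37.160079  ]
 [  62.78510422  -12.79663823   43.59918627]]
-140 54.180847109883246
-40 55.41923990687615
knob [-92.21221127 -56.43335557  69.11141366]
side deck z 18.688174507544886 table 0.8368911925739962
box 668 ((3.427168846130371, -69.95823669433594), (40.71917724609375, 138.6485137939453), 3.7421011924743652) [   2.598126   -100.05906463   74.01641629] [  3.01416733 -97.59908098  73.26244273]
dog 86 [11.04915198  7.23868691 93.0160058 ] [ 2.84515588 -2.02888241 87.12910459] [21.6620551  20.67705204 97.64092357]
fence [  20.85185265 -155.68075635   36.16886508] [62.55976048 52.00467319 43.8672027 ] [[  39.37299032 -153.80359746   36.81376348]
 [  60.74290442  -12.58567537   43.16723138]]
-140 51.03808161206786
-40 53.019414152073765
knob [-95.21452954 -61.59392394  68.35504816]
```

```bash
python3 - <<'E'
from h import *
pts=[((273,415),(-45,2),42),((457,543),(-93.2,-55.5),71),((62,527),(-75,72),18),((715,475),(-75,-155),18),((678,88),(62,-150),40),((128,222),(29,45),40)]
A=np.array([p[1] for p in pts])/1e3
B=np.array([ray("top",(p[0][0]/5+275-.4,p[0][1]/5+165-.4),p[2]/1e3) for p in pts])
th,t,M=rigid(A,B); print("jig",th,t); print(((B-t)@M-A).round(4).tolist())
np.savez("jig.npz",th=th,t=t,M=M)
for n in("top","side"):
    d=np.load(f"pics/{n}0.npz")["d"]; P=cloud(n,d); P=P[d>0]
    J=np.c_[((P[:,:2]-t)@M)*1e3,P[:,2]*1e3]
    def sel(a,b,c,e,z0,z1): return J[(J[:,0]>a)&(J[:,0]<b)&(J[:,1]>c)&(J[:,1]<e)&(J[:,2]>z0)&(J[:,2]<z1)]
    bt=sel(-30,48,-145,-40,71,78); bt=bt[np.abs(bt[:,1]+95)<55]; r=cv2.minAreaRect(bt[:,:2].astype(np.float32)); print(n,"box",r,bt.mean(0))
    dg=sel(-20,50,-40,70,92,99); print("dog",len(dg),dg.mean(0),dg.min(0),dg.max(0))
    f=sel(43,70,-145,30,38.5,43); print("fence slope",np.polyfit(f[:,1],f[:,0],1),np.percentile(f[:,0],[5,50,95]))
    e=sel(29,45,30,65,38,43); print("stop",e.mean(0),e[:,1].min(),e[:,1].max())
    p=sel(-53,-37,-6,10,38,46); print("pivot",p.mean(0))
    k=sel(-110,-75,-75,-35,66,76); print("knob",k.mean(0))
    a=sel(-200,-40,120,240,15,200); print("table left obstacles",len(a)); a=sel(-40,80,85,300,10,250); print(len(a),a.min(0) if len(a) else 0)
E
```

```text
jig 0.10511779377225483 [ 0.57221061 -0.03918954]
[[0.0014, -0.0019], [0.0002, 0.0002], [-0.0001, 0.0031], [0.0013, -0.0005], [-0.0009, -0.0006], [-0.002, -0.0003]]
top box ((7.4377946853637695, -91.3436050415039), (35.835166931152344, 85.06776428222656), 8.393245697021484) [  7.34138737 -90.8526062   74.28728284]
dog 144 [13.88238557 14.39069708 94.64493908] [ 5.19519411  3.49197098 92.08983344] [23.2108495  25.12930959 98.05637505]
fence slope [-1.18977288e-03  5.56373339e+01] [49.07363597 55.61799784 62.57643604]
stop [37.97501514 50.73088963 40.53117921] 45.52923045253779 56.47295405275831
pivot [-45.71699122   2.1467746   43.05750473]
knob [-91.78247737 -55.70831897  70.32316512]
table left obstacles 167
0 0
side box ((5.593386650085449, -92.25171661376953), (37.04112243652344, 86.05208587646484), 6.25540828704834) [  4.95091661 -95.51280862  74.24221673]
dog 57 [11.39893362 10.7664967  94.81035158] [ 3.86094872  0.1932672  92.21310597] [20.78133173 22.99976273 97.64092357]
fence slope [-5.09929650e-03  5.36760783e+01] [46.97350626 54.01961148 60.70208821]<stdin>:14: RuntimeWarning: Mean of empty slice.
  ret = um.true_divide(
Traceback (most recent call last):
ValueError: zero-size array to reduction operation minimum which has no identity
```

```bash
cat >> h.py <<'E'
_j=np.load("jig.npz"); TH=float(_j["th"])+0.003
MJ=np.array([[np.cos(TH),-np.sin(TH)],[np.sin(TH),np.cos(TH)]]); TJ=_j["t"]+MJ@[-.0005,-.0018]
def P(x,y,z): return np.r_[TJ+MJ@[x/1e3,y/1e3],z/1e3]        # jig mm -> world m
def J(p): return np.r_[MJ.T@(np.asarray(p)[:2]-TJ),p[2]]*1e3
def O(deg):                                                     # tool down, tool y at deg in jig axes
    a=np.radians(deg)+TH; y=np.array([np.cos(a),np.sin(a),0]); z=np.array([0,0,-1.])
    return Ro.from_matrix(np.c_[np.cross(y,z),y,z]).as_rotvec()
def st(m=""):
    s=bot.read_state(); print(m,"t%.1f"%s["clock"],"jig",J(s["ee_pos"]).round(1),"F",(s["contact_force"]).round(1),"w%.4f"%s["grip_width"],"g%.0f"%s["grasp_force"]); return s
E
python3 - <<'E'
from h import *
bot.set_gripper(.05)
o=min((O(90),O(-90)),key=lambda o:abs(bot.inverse_kinematics(P(13,14.4,150),o)[5]))
bot.reach(P(13,14.4,150),o); st("above")
bot.servo_line(P(13,14.4,57),.12); st("down")
bot.set_gripper(0); st("grip")
print(bot.servo_line(P(13,102,57),.06,threshold=25)); st("slid")
im,_=viewer.capture("top"); im2,_=viewer.capture("side")
c=np.hstack([cv2.resize(im[150:290,225:425],(400,280)),cv2.resize(im2[170:310,230:430],(400,280))])
cv2.imwrite("pics/a.png",np.clip(255*(c[:,:,::-1]/255.)**.6*1.1,0,255).astype(np.uint8))
E
```

```text
above t3.1 jig [ 13.2  15.  150.1] F [-0.  -0.3  0.3] w0.0498 g0
down t4.0 jig [13.4 14.3 57.9] F [-0.   0.1  0.3] w0.0501 g0
grip t4.3 jig [13.4 14.3 57.8] F [-0.8 -0.2  7.3] w0.0213 g59
False
slid t6.0 jig [ 13.  101.8  56.9] F [ 0.1  0.  -0.7] w0.0213 g59
```

View pics/a.png

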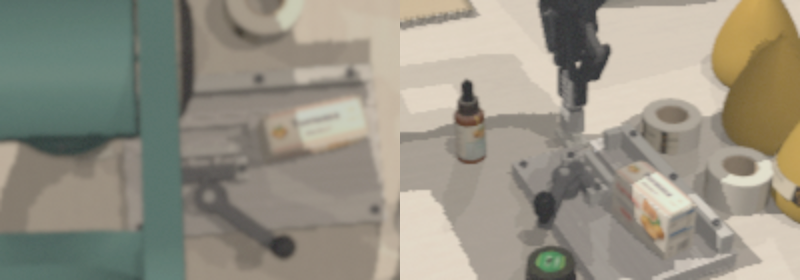

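The side view (right half) shows the dog held by the fingers at around (572,120), out past the plate's edge. Now I'll lift and place it.

```bash
python3 - <<'E'
from h import *
bot.servo_line(P(13,104,120),.12); st("lift")
bot.servo_line(P(18,188,110),.15)
bot.servo_line(P(18,188,62),.12)
print(bot.servo_line(P(18,188,48),.03,threshold=5)); st("down")
bot.set_gripper(.05); st("open")
bot.servo_line(P(18,188,150),.15)
bot.set_gripper(.075)
f=min((O(8),O(-172)),key=lambda o:abs(bot.inverse_kinematics(P(7,-90,150),o)[5]))
bot.reach(P(7,-90,150),f); st("above box")
im,_=viewer.capture("top"); im2,d=viewer.capture("side"); np.savez("pics/b.npz",d=d)
c=np.hstack([cv2.resize(im[150:290,175:375],(400,280)),cv2.resize(im2[150:290,230:430],(400,280))])
cv2.imwrite("pics/b.png",np.clip(255*(c[:,:,::-1]/255.)**.6*1.1,0,255).astype(np.uint8))
E
```

```text
lift t6.7 jig [ 12.7 104.  119.4] F [ 0.2  0.5 -2. ] w0.0209 g59
True
down t8.4 jig [ 18.7 188.1  53.4] F [2.2 1.1 4.8] w0.0213 g60
open t8.8 jig [ 18.  188.   52.8] F [ 0.3 -0.3 -0.2] w0.0498 g0
above box t11.8 jig [  7.1 -89.7 150. ] F [-0.2  0.3 -0.8] w0.0749 g0
```

View pics/b.png

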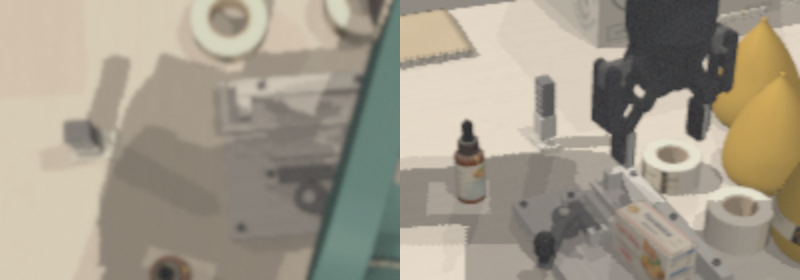

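The dog stands upright on bare table at around (80,135) in the left half. The box is still in place and the gripper is above it. Next: grip, square, meet the fence, slide.

```bash
python3 - <<'E'
from h import *
s=bot.read_state(); print(s["joint_positions"])
a=min((O(0),O(180)),key=lambda o:(Ro.from_rotvec(o).inv()*Ro.from_rotvec(s["eef_rot"])).magnitude())
bot.servo_line(P(7,-90,47),.1); st("down")
bot.set_gripper(0); st("grip")
bot.servo_line(P(10,-88,47),.03,ori=a); st("square")
print(bot.servo_line(P(34,-80,47),.03,threshold=5)); x=J(st("fence")["ee_pos"])
im2,d=viewer.capture("side")
cv2.imwrite("pics/c.png",np.clip(255*(cv2.resize(im2[200:330,270:430],(640,520))[:,:,::-1]/255.)**.6*1.1,0,255).astype(np.uint8))
E
```

```text
[-2.58704350e-01 -7.17819982e-03  1.70206379e+00  1.71251381e-05
  1.44668369e+00 -5.06506117e-01]
down t13.1 jig [  7.4 -90.1  47.8] F [-0.1 -0.2 -0.3] w0.0751 g0
grip t13.5 jig [  7.3 -90.1  47.6] F [-0.8  1.2  5.9] w0.0382 g62
square t13.8 jig [ 10.4 -88.   47.6] F [0.1 1.9 5.5] w0.0380 g62
True
fence t14.5 jig [ 28.5 -82.1  47.7] F [-6.  -1.3  8.7] w0.0381 g62
```

View pics/c.png

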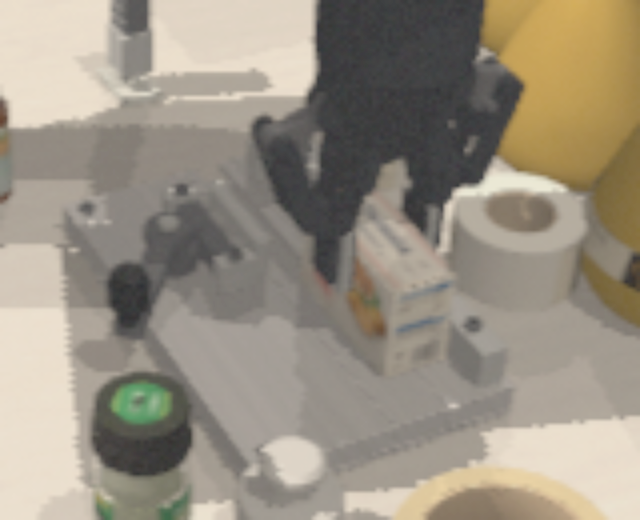

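The box is gripped and lies against the fence, square to it. Now I'll slide it to the end stop.

```bash
python3 - <<'E'
from h import *
r=bot.servo_line(P(28.2,-8,47),.06,threshold=15); st(f"mid {r}")
if not r:
    r=bot.servo_line(P(28.2,14,47),.025,threshold=6); x=J(st(f"stop {r}")["ee_pos"])
    bot.set_gripper(.06); st("open")
    bot.servo_line(P(x[0],x[1],150),.15)
    bot.servo_line(P(-20,-160,150),.25)
    im,d=viewer.capture("top"); im2,_=viewer.capture("side"); np.savez("pics/d.npz",d=d)
    c=np.hstack([cv2.resize(im[165:285,275:435],(400,300)),cv2.resize(im2[210:315,275:415],(400,300))])
    cv2.imwrite("pics/d.png",np.clip(255*(c[:,:,::-1]/255.)**.6*1.1,0,255).astype(np.uint8))
    Q=cloud("top",d)[d>0]; q=(Q[:,:2]-TJ)@MJ*1e3; k=(Q[:,2]>.070)&(Q[:,2]<.08)&(abs(q[:,0]-27)<35)&(abs(q[:,1]-2)<60); print(cv2.minAreaRect(q[k].astype(np.float32)))
E
```

```text
mid False t15.9 jig [28.4 -7.9 47.6] F [-2.8  1.9  6.7] w0.0381 g62
stop True t16.4 jig [28.3  2.5 47.6] F [-0.2 -1.7  4.9] w0.0385 g62
open t16.8 jig [28.   2.7 47. ] F [-0.6  0.4  0. ] w0.0603 g0
((28.932634353637695, 2.8061752319335938), (84.7685317993164, 36.459590911865234), 89.60034942626953)
```

View pics/d.png

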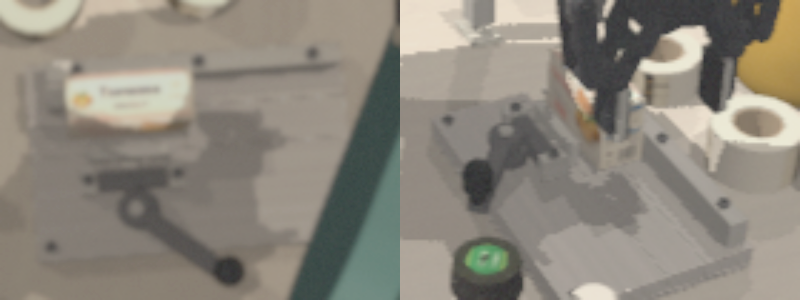

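The box sits at the end stop against the fence (left half, 65..190 × 65..130), and the lever is still open. Next I'll push the knob.

```bash
python3 - <<'E'
from h import *
cur=Ro.from_rotvec(bot.read_state()["eef_rot"])
b=min((0,180),key=lambda k:(Ro.from_rotvec(O(k)).inv()*cur).magnitude())
def W(phi,off,z=50):
    f=np.radians(phi); u=np.array([np.cos(f),np.sin(f)]); tg=np.array([np.sin(f),-np.cos(f)])
    return P(*(np.array([-44.2,2.3])+75*u-off*tg),z), O(phi-180+b)
bot.set_gripper(0)
bot.reach(*W(230,42,150)); st("pre")
bot.servo_line(W(230,42)[0],.12); st("low")
for phi in list(range(230,109,-12))+[107]:
    p,o=W(phi,20)
    r=bot.servo_line(p,.05,ori=o,threshold=30); s=st(f"{phi} {r}")
    if r: break
else:
    p,o=W(107,45); bot.servo_line(p,.1); bot.servo_line(p+[0,0,.1],.15)
    bot.servo_line(P(-90,-140,160),.25)
im,d=viewer.capture("top"); im2,_=viewer.capture("side")
c=np.hstack([cv2.resize(im[165:285,275:435],(400,300)),cv2.resize(im2[210:315,275:415],(400,300))])
cv2.imwrite("pics/e.png",np.clip(255*(c[:,:,::-1]/255.)**.6*1.1,0,255).astype(np.uint8))
E
```

```text
pre t19.9 jig [-60.  -82.4 150.2] F [ 0.6 -0.6 -0.5] w0.0000 g0
low t20.9 jig [-59.8 -82.3  50.8] F [ 0.5 -0.4 -0.1] w-0.0000 g0
230 False t21.5 jig [-77.1 -67.9  50.2] F [-0.3 -0.7 -0.2] w0.0002 g0
218 False t22.0 jig [-90.8 -59.8  50.1] F [ 0.4 -0.5  0.1] w-0.0002 g0
206 False t22.4 jig [-102.6  -48.7   50.1] F [ 0.4 -0.2 -1. ] w0.0004 g0
194 False t22.9 jig [-111.9  -35.5   50. ] F [-0.1 -1.1 -0.1] w0.0000 g1
182 False t23.4 jig [-118.3  -20.6   50. ] F [ 0.5 -1.8 -1.4] w-0.0001 g1
170 False t23.9 jig [-121.4   -4.7   50. ] F [ 0.6 -2.3 -0.7] w-0.0003 g1
158 False t24.3 jig [-121.2   11.6   50. ] F [ 0.1 -2.6 -0.6] w-0.0005 g1
146 False t24.8 jig [-117.6   27.4   50. ] F [-0.1 -1.7  0.1] w-0.0002 g1
134 False t25.3 jig [-110.7   42.1   50. ] F [-0.5 -0.7  0.2] w0.0001 g0
122 False t25.8 jig [-101.1   55.1   49.9] F [-0.1 -0.8 -0.3] w-0.0005 g0
110 False t26.2 jig [-88.9  65.7  49.9] F [ 0.6 -0.4  0.2] w0.0001 g0
107 False t26.5 jig [-85.4  68.   50. ] F [0.9 0.1 0.4] w-0.0000 g0
```

View pics/e.png

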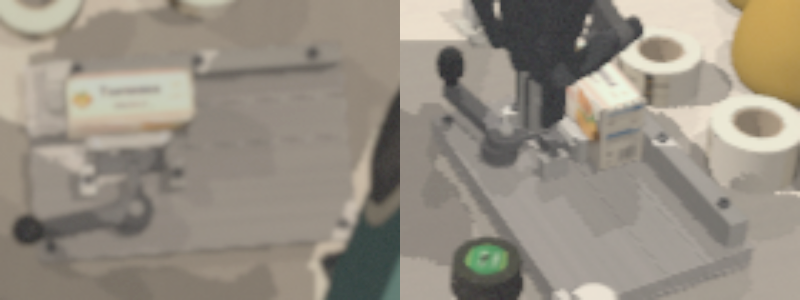

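The lever is shut: knob at (28,230) and pivot at (133,208) in the left half, with the jaw against the box. A quick numeric check of the lever angle and the dog before handing in.

```bash
python3 - <<'E'
from h import *
g=lambda u,v,z:J(np.r_[ray("top",(275+u/2.5-.3,165+v/2.5-.3),z),z])
k,p=g(28,230,.071),g(133,208,.042); print(k,p,np.degrees(np.arctan2(*(k-p)[1::-1])))
bot.hold(.3); im,d=viewer.capture("top"); Q=cloud("top",d)[d>0]; q=(Q[:,:2]-TJ)@MJ*1e3; z=Q[:,2]
m=(z>.07)&(z<.08)&(abs(q[:,0]-27)<35)&(abs(q[:,1]-2)<60); print("box",cv2.minAreaRect(q[m].astype(np.float32)))
m=(z>.08)&(abs(q[:,0]-18)<40)&(abs(q[:,1]-188)<40); print("dog",q[m].mean(0),z[m].max())
E
```

```text
[-55.50333263  76.10275764  71.        ] [-43.40630563   4.26016184  42.        ] 99.55794160124016
box ((29.090036392211914, 2.8056602478027344), (84.72509765625, 36.11021041870117), 89.3089370727539)
dog [ 18.91054501 188.12938314] 0.09385172740746583
```

Lever at about 98–100° (shut), box home and square, dog standing.

```bash
python3 -c "
from workcell import bot
print(bot.close_job())"
```

```text
the job is handed in; nothing more can be done
None
```

The box is clamped at home against the fence and end stop, the lever is shut past centre, the stop stands upright on the bare table off the jig, and the job has been handed in.

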